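Take the notched glass plate from its rack and show its label over the light pad

ROBOT

A 6-joint arm with a two-finger parallel gripper is mounted at the origin on a cart in front of the work surface, level with it; the furniture and walls round the work are solid. World frame = base frame: x ahead of the robot, y to its left, z up, the work surface at z = 0. Lengths are in mm, angles in rad, forces in N, time in s.
With the tool pointing down it reaches from about 425 to 950 mm from the base axis. Payload 14.7 kg.
Tool frame: the origin (TCP) lies midway between the tips of the shut fingers; the grasp point (between the pads) lies 19 mm behind it; z points along the fingers, y is the line along which they close (so a half turn about z gives the same grasp; the last joint's range is limited). The gripper opens to 85 mm and grips with 20 to 120 N. Pads are 22 mm wide; open, the fingers measure 114 mm over their backs; the gripper's body (76 mm by 85 mm) begins 54 mm behind the grasp point. The pads swing forward as they close: fully open they stand 13 mm farther back than shut.
Start: joints at [1.27, 0.48, 1.596, -0, 1.065, -0.047], TCP at [163.18, 629.178, 231.297] pointing down, gripper open.
Joint ranges: [-2.75, 2.75], [-0.82, 2.05], [0.23, 2.67], [-1.56, 4.7], [0.09, 2.69], [-2.92, 2.92]. Speed limits (rad/s): [1.89, 1.89, 2.39, 3.01, 3.01, 3.01].

INTERFACE

Orientations are given as [roll, pitch, yaw] about the fixed x, y, z axes, in that order (R = Rz(yaw) Ry(pitch) Rx(roll)).
In Python, from station import sense, vision, env gives the robot as it stands.
- The arm moves only by the tool carry_out, never from a script. Its argument "rows" is a list of rows, each a list of 5 numbers: the shift along the tool's x, y, z in cm, then the turn about the tool's z in rad, then the gripper's target within -1 to 1 (fully open at 1, half-way at 0, shut at -1). In form: [[dx, dy, dz, turn, hand], ...]. A call has exactly 8 rows; each row is the pose to reach, as a shift and turn from the pose commanded when the call began, along the tool's axes at that moment; what a row does not reach only later rows make up. A row lasts 1/12 s, in which the tool goes at most 41.7 mm and 7.16 degrees, less where a joint would pass 70% of its speed; a pose out of reach is approached as far as the arm can. A call with a gripper value outside its range is refused whole. The fingers move at their own pace and stop on an object; "newtons" is the grip in N (left out, the last holds). Time passes only in rows, so rows that repeat a pose let the fingers close, or fill a call up. It gives the time, the measured TCP pose, the force, the opening and the grip force at its end, in the units of the state.
- sense(): the state, without advancing time (a new reading comes with each control period).
- vision.snapshot(name): name is "scene" or "top"; returns a dict with "frame" (480x640x3 uint8, blue, green, red), "intrinsics" (3x3 intrinsics, pixels), "pose" (4x4, takes a point from camera to world coordinates). Camera axes: x right, y down, z forward; pixel columns grow to the right and rows downward; lengths in mm; the calibration is good to about 2 mm. A picture is of the moment at which its call begins. There is no depth.
- env.sign_off(): hands the job in; it is judged then, once.
The state is a dict: "t": time; "qpos": joint angles; "joint_vel": joint speeds; "tau": joint torques, N m; "position": TCP position; "orientation": TCP orientation; "contact_force": force on the tool from outside, world axes, zero at the start; "torque": the same for the moment, N m; "width": opening from 0.0 (shut) to 1.0 (fully open); "grip_force": force on a finger pad.
Only numpy, scipy, OpenCV 4.12 (cv2) and the standard library are available. Lean on these libraries where they do the work, as an engineer would, in place of code of your own. Each camera call takes 0.05 s, during which the arm holds its last target. There are 200 camera calls.

TASK

Turn the turnbutton on the plate rack clear of both glass plates, then draw out the plate with the notched corner; the notch marks its frosted end, which carries the label on one face. Hold that plate tipped over by about 45 degrees or more, label face up and long edges level, with the label above the middle of the light pad and about 10 cm over it, and finish while still holding it there. Leave the other plate in its slot and the small things lying about where they are.

Things in the scene. Friction and masses are not known exactly. Their poses are not given: they have to be found in the camera images.
- rack: Fixed aluminium plate rack, 130 (x) x 120 (y) x 22 mm high, at any yaw; origin at the centre of its underside, on the worktop. Two slots along its x, centred at y = 40 and y = -40 mm, 103 mm long, 9.6 mm wide, floor at z = 6 mm. Each holds a glass plate on edge (top edge at z = 60 mm); which is in which slot varies.
- turnbutton (a joint): Turnbutton of the rack, rad: flat steel bar 94 x 10 x 6 mm pivoted on a post at x = -47, y = 0 mm of the rack, 3 mm above the plates. At 0 (starts within 0.15 of it) it lies along the rack's y, locking both plates; positive is counter-clockwise from above; stops at -1.65 and 1.65; stays put (0.05 N m friction). At 1.57 or -1.57 it lies along the rack's x between the plates, clear of both.
- turnbutton_grip (a point): Centre of the black upright finger grip on the turnbutton, on its pivot axis, 81 mm above the worktop. The grip is 12 mm thick, 26 mm long (along the bar), 24 mm high (69 to 93 mm above the worktop). This frame turns with the turnbutton: y lies along the bar, x across the grip.
- notched_plate: Glass plate to show, 100 x 8 x 54 mm, about 60 g, on its long edge in the rack. Origin at the centre of its lower edge; x along it to the frosted end (x = 16 to 50 mm), z up (top edge 54 mm), y through the thickness (faces at -4 and 4 mm). A 12 x 12 mm notch is cut from the top corner of the frosted end. White paper label 26 x 24 mm on the face that y points out of, on the frosted end.
- label (a point): Centre of the label on the notched plate: at x = 33, y = 4, z = 28 mm of the plate's frame, with the same axes; y points out of the label.
- notch (a point): Centre of the cut-out notch of the notched plate (x = 44, z = 48 mm in the plate's frame).
- spare_plate: The other glass plate in the rack: same size, glass and frosted end, same frame and 60 g, but with all corners whole and no label. It stays in its slot.
- light_pad: Flat light pad fixed on the worktop, grey with a white panel, 110 (x) x 130 (y) x 13.5 mm high; origin at the centre of its underside.
- pad_top (a point): Centre of the white panel's upper face, 13.5 mm above the worktop.
- tape: Bystander: roll of label tape, 70 mm across, 20 mm high, loose; origin under its centre.
- timer: Bystander: bench timer, 66 x 66 x 20 mm, loose; origin under its centre.
- vial: Bystander: small capped vial, 27 mm across, 61 mm tall, loose, standing; origin under its centre.
- dish: Bystander: covered flat dish, 70 mm across, 15 mm high, loose; origin under its centre.
- tweezers: Bystander: steel forceps, 134 mm long, 9 mm high, loose, lying; origin under its centre.
- bulb: Bystander: pipette bulb, 52 mm across, 75 mm tall, loose, standing; origin under its centre.
There are look-alikes about, which are no part of the job. Of the things like the light_pad, leave any that is turquoise; of the rest the larger one is meant. What is shaped like the notched_plate but turquoise is not meant.

How it is judged:
By the outcome, as a careful person would: the job done as asked, in the order asked, and still so for the second after the job is handed in, while the arm keeps its last pose, push and grip.
It also fails if it takes over 51 s, if anything falls off the work surface, if the arm or the gripper's body presses on something with over 40 N, if the wrist force passes 120 N, or if a joint passes its speed limit or range.

## Working session

There is one attempt and no reset: what is moved stays moved. The work goes in short steps, Python scripts to look and compute and a tool call to move; the robot and the scene stay as the last step left them, time stands still between calls to the robot, and variables do not carry over. Pictures are saved under pics/ and viewed, at most 10 in all, crops included, and the job is handed in when it is done.

Besides the shell and the picture viewer there is one more tool, called after ">>>" by a JSON object that holds its "fn" and its "kwargs". carry_out: Moves the arm, as the interface text tells. Its arguments: {"type":"object","properties":{"rows":{"type":"array"},"newtons":{"type":"number"}},"required":["rows"]}

```bash
mkdir -p pics; ls; python3 - <<'E'
from station import sense, vision, env
import cv2,pickle,numpy as np
S={}
for n in("scene","top"):
    S[n]=vision.snapshot(n); cv2.imwrite(f"pics/{n}0.png",S[n]["frame"]); print(n,S[n]["intrinsics"],np.round(S[n]["pose"],3))
pickle.dump(S,open("s0.pkl","wb"))
s=sense();print(s["t"],s["position"],s["orientation"],s["width"])
E
```

```text
pics
scene [[570.889388     0.         317.86334058]
 [  0.         570.889388   247.94610728]
 [  0.           0.           1.        ]] [[ 4.50000e-01 -4.52000e-01  7.70000e-01 -5.84354e+02]
 [-8.93000e-01 -2.11000e-01  3.98000e-01 -6.98059e+02]
 [-1.70000e-02 -8.67000e-01 -4.99000e-01  7.96142e+02]
 [ 0.00000e+00  0.00000e+00  0.00000e+00  1.00000e+00]]
top [[590.88078799   0.         321.19949412]
 [  0.         590.88078799 243.15135779]
 [  0.           0.           1.        ]] [[-2.800000e-02 -9.990000e-01  4.100000e-02  4.433450e+02]
 [-9.990000e-01  2.900000e-02  1.300000e-02 -1.426080e+02]
 [-1.400000e-02 -4.000000e-02 -9.990000e-01  1.666589e+03]
 [ 0.000000e+00  0.000000e+00  0.000000e+00  1.000000e+00]]
0.1 [163.07547024 628.83482675 230.71319137] [-3.14049620e+00 -4.06453548e-05  2.88779435e+00] 1.0046837492928082
```

View pics/scene0.png

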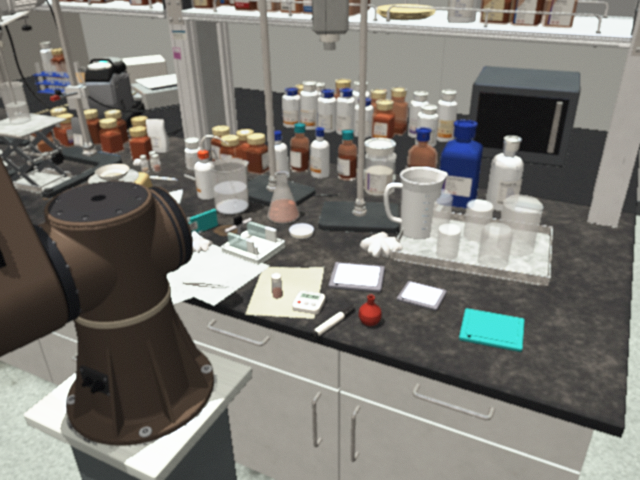

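View pics/top0.png

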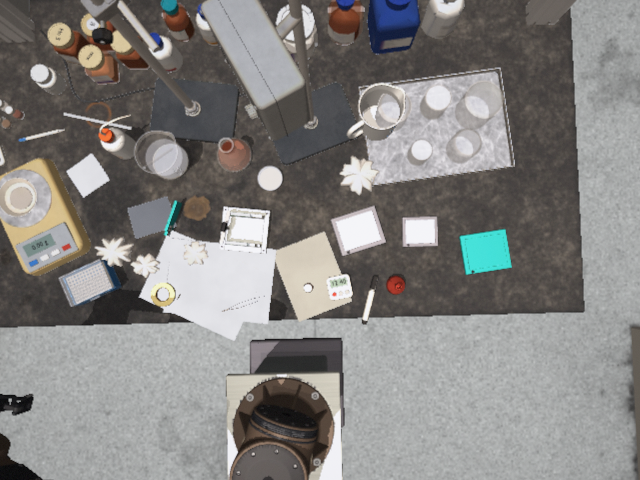

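The scene view shows the rack at (252,243) with two upright plates. There are three pads: grey at (357,276), a smaller grey one at (421,294), and turquoise at (492,329). In the top view the rack is at (245,230). The larger grey pad at (358,231) is the one meant, because (420,231) is smaller and (485,251) is turquoise. The turquoise plate at (172,217) is a look-alike. Next I'll enlarge the rack.

```bash
python3 - <<'E'
import cv2,pickle,numpy as np
S=pickle.load(open("s0.pkl","rb"))
a=S["top"]["frame"][200:260,210:280]; b=S["scene"]["frame"][210:270,212:292]
a=cv2.resize(a,(700,600),interpolation=cv2.INTER_CUBIC)[:, :]
b=cv2.resize(b,(800,600),interpolation=cv2.INTER_CUBIC)
cv2.imwrite("pics/ca.png",a);cv2.imwrite("pics/cb.png",b)
E
```

```text
(no output)
```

View pics/ca.png

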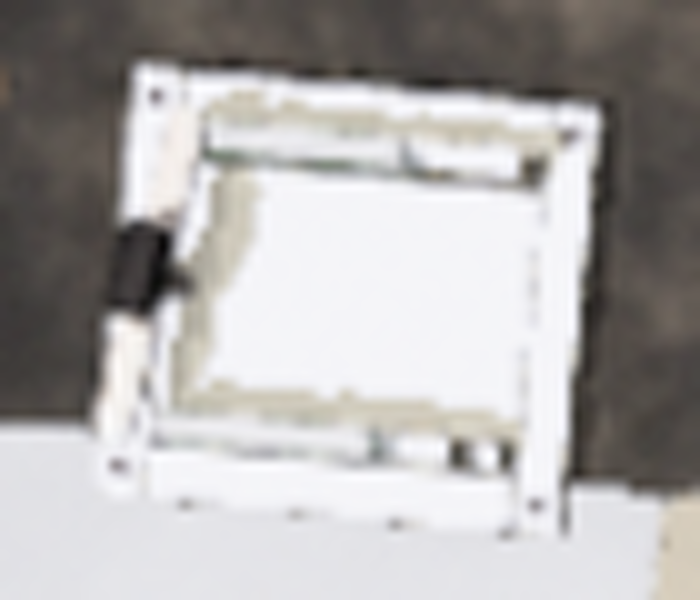

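View pics/cb.png

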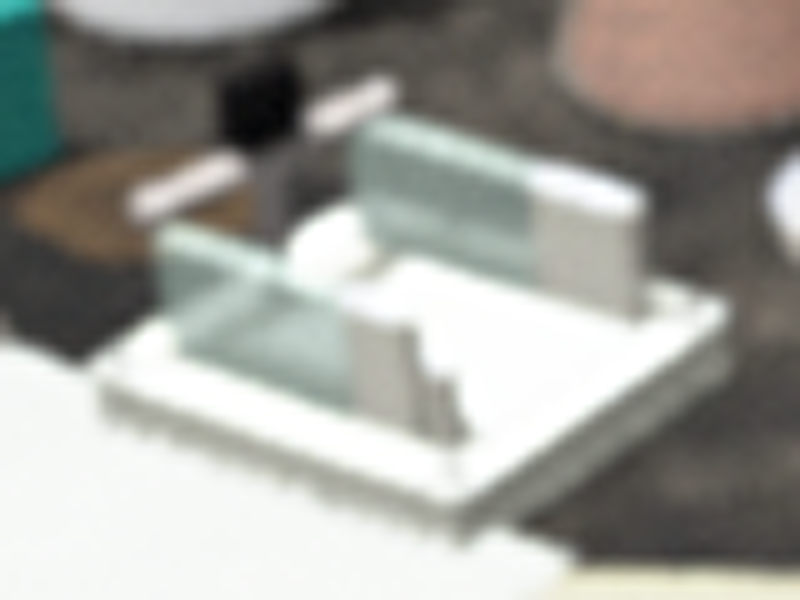

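The top crop shows the rack's upper face with corners near (223.7,206.5), (270,210.3), (266.5,253.5) and (220,249). The black grip is at (224,227) and the bar runs roughly (228,211) to (222,244).

The scene crop settles which plate is meant. The near plate has the notch, at scene pixel about (256,248), and its frosted end points to image right (world -y). The far plate is whole. By the plate's frame the label faces world +x.

The hand can only shift and yaw, so it can't tip the plate while holding it. I'll draw the plate out, lay it label up, then regrasp it across its 54 mm width.

```bash
cat > h.py <<'E'
import cv2,numpy as np
def ray(s,uv):
    K=s["intrinsics"];T=s["pose"];d=np.linalg.inv(K)@np.array([uv[0],uv[1],1.]);return T[:3,3],T[:3,:3]@d
def plane(s,uv,z):
    o,d=ray(s,uv);return (o+d*(z-o[2])/d[2])
def tri(a,ua,b,ub):
    (o,d),(p,e)=ray(a,ua),ray(b,ub)
    k=np.linalg.lstsq(np.c_[d,-e],p-o,rcond=None)[0];P,Q=o+d*k[0],p+e*k[1];return (P+Q)/2,np.linalg.norm(P-Q)
def blob(m,x0,y0,x1,y1):
    z=np.zeros(m.shape,np.uint8);z[y0:y1,x0:x1]=m[y0:y1,x0:x1];n,l,st,c=cv2.connectedComponentsWithStats(z);i=1+st[1:,4].argmax();return c[i],st[i],(l==i).astype(np.uint8)
E
python3 - <<'E'
from h import *
import pickle
S=pickle.load(open("s0.pkl","rb"));t,s=S["top"],S["scene"]
W=np.array([plane(t,u,22)[:2] for u in [(223.7,206.5),(270,210.3),(266.5,253.5),(220,249)]])
M=np.array([(-65,60),(65,60),(65,-60),(-65,-60)],float)
c=W.mean(0);U,_,V=np.linalg.svd((M).T@(W-c));R=(U@V).T
yaw=np.arctan2(R[1,0],R[0,0]);print("rack",c,yaw,"res",np.round(W-(M@R.T+c),1).tolist(),"pivot",R@[-47,0]+c)
g=[f["frame"].max(2)<60 for f in(t,s)]
a=blob(g[0],215,218,232,236)
b=blob(g[1],230,212,245,226);print(a[:2],b[:2]);print("grip tri",tri(t,a[0],s,b[0]),"grip plane",plane(t,a[0],88))
e=[plane(t,u,69)[:2] for u in[(228.4,211),(221.8,244)]];d=e[0]-e[1];print("bar len",np.hypot(*d),"bar ang",np.arctan2(d[1],d[0])-(yaw+np.pi/2))
for n,u0,u1 in[("near",(225,243.8),(261.5,245.6)),("far",(230.5,214),(264.5,217))]:
    p,q=plane(t,u0,60),plane(t,u1,60);print(n,p[:2],q[:2])
print("slot mids",R@[0,-40]+c,R@[0,40]+c)
hsv=cv2.cvtColor(t["frame"],cv2.COLOR_BGR2HSV);m=((hsv[...,1]<50)&(hsv[...,2]>110))
k=blob(m,325,200,390,258);r=cv2.minAreaRect(cv2.findContours(k[2],0,1)[0][0]);print(r,plane(t,r[0],13.5),[plane(t,q,13.5)[:2].round() for q in cv2.boxPoints(r)])
k=blob(m,398,210,442,252);r=cv2.minAreaRect(cv2.findContours(k[2],0,1)[0][0]);print("small",r)
for n,u in dict(dish=(270,178),vial=(308,288),glove=(358,175),freeC=(302,215),beige=(318,234),timer=(340,287),base=(300,160)).items(): print(n,plane(t,u,10)[:2].round())
from scipy.spatial.transform import Rotation as Ro
E
```

```text
rack [554.12343331  90.97805989] -1.6837971395742615 res [[0.1, 0.5], [0.3, 0.2], [-1.0, -0.6], [0.6, -0.1]] pivot [559.42317579 137.67830324]
(array([223.5483871 , 226.41935484]), array([221, 223,   6,   8,  31], dtype=int32)) (array([238.05194805, 219.22077922]), array([234, 212,  11,  13,  77], dtype=int32))
grip tri (array([560.77291116, 139.30179964,  85.6201443 ]), np.float64(0.6373729848772307)) grip plane [560.42629972 139.14881583  88.        ]
bar len 91.4327257549865 bar ang -0.10638209974011764
near [514.89217935 141.19924727] [507.11602956  41.63732538]
far [595.94960291 124.37704054] [584.99289947  31.55432885]
slot mids [514.37854535  95.48847902] [593.86832128  86.46764076]
((356.37744140625, 230.89654541015625), (39.54317855834961, 49.53948211669922), 72.18110656738281) [ 542.50682734 -220.00626212   13.5       ] [array([ 576., -138.]), array([ 615., -271.]), array([ 509., -302.]), array([ 470., -169.])]
small ((419.5, 231.0), (30.0, 35.0), 90.0)
dish [699.  19.]
vial [387. -80.]
glove [ 700. -230.]
freeC [592. -69.]
beige [ 537. -112.]
timer [ 387. -170.]
base [748. -67.]
```

```bash
cat >> h.py <<'E'
from scipy.spatial.transform import Rotation as Ro
def go(x,y,z,close=None):
    from station import sense
    s=sense();R=Ro.from_euler("xyz",s["orientation"]);p=s["position"]
    d=R.inv().apply(np.array([x,y,z])-p)/10
    a=R.apply([0,1,0]);a=np.arctan2(a[1],a[0]);tn=0 if close is None else -((close-a+np.pi/2)%np.pi-np.pi/2)
    print("t",round(s["t"],2),"pos",p.round(1),"closeang",round(a,3),"shift cm",d.round(2),"turn",round(tn,3),"w",round(s["width"],3),"q",np.round(s["qpos"],2))
E
python3 -c "
from h import *
go(560,139,160,1.352)"
```

```text
t 0.1 pos [163.1 628.8 230.7] closeang 1.317 shift cm [-50.72 -37.44   7.11] turn -0.035 w 1.005 q [ 1.27  0.48  1.6  -0.    1.07 -0.05]
```

>>> {"fn": "carry_out", "kwargs": {"rows": [[-3,-2.2,0,0,0],[-6,-4.4,0,0,0],[-9,-6.6,0,0,0],[-12,-8.9,0,0,0],[-15,-11.1,0,0,0],[-18,-13.3,0,0,0],[-21,-15.5,0,0,0],[-24,-17.7,0,0,0]]}}

```text
t: 0.77
position: [351.7, 395.9, 231.1]
orientation: [-3.141, -0.0, 2.888]
contact_force: [0.5, 0.3, 0.3]
width: 0.496
grip_force: 0.0
```

>>> {"fn": "carry_out", "kwargs": {"rows": [[-3.3,-2.5,0,0,0],[-6.6,-4.9,0.5,0,0],[-10,-7.4,1,0,0],[-13.3,-9.8,2,0,0],[-16.6,-12.3,3,-0.01,0],[-20,-14.8,4,-0.02,0],[-23.4,-17.3,5,-0.035,0],[-26.7,-19.7,6,-0.035,0]]}}

```text
t: 1.43
position: [557.2, 142.3, 172.1]
orientation: [-3.141, -0.0, 2.924]
contact_force: [0.6, 0.5, -0.6]
width: 0.504
grip_force: 0.0
```

```bash
python3 -c "
from h import *
go(560,139,70,1.352)"
```

```text
t 1.43 pos [557.2 142.3 172.1] closeang 1.353 shift cm [-0.34 -0.26 10.21] turn 0.001 w 0.504 q [ 0.2   0.44  1.83 -0.    0.87 -1.16]
```

>>> {"fn": "carry_out", "kwargs": {"rows": [[0,0,2,0,0],[0,0,4,0,0],[0,0,6,0,0],[0,0,8,0,0],[0,0,9.2,0,0],[0,0,10,0,0],[0,0,10,0,0],[0,0,10,0,0]]}}

```text
t: 2.1
position: [556.5, 144.4, 72.9]
orientation: [-3.142, -0.0, 2.923]
contact_force: [-0.9, 0.7, 0.5]
width: 0.502
grip_force: 0.0
```

```bash
python3 - <<'E'
from h import *
from station import vision
go(560,139,70,1.352)
f=vision.snapshot("scene")["frame"];t=vision.snapshot("top")["frame"]
a=cv2.resize(f[185:275,205:305],(400,360),interpolation=2);b=cv2.resize(t[180:270,190:290],(400,360),interpolation=2)
cv2.imwrite("pics/p5.png",np.hstack([a,b]))
E
```

```text
t 2.1 pos [556.5 144.4  72.9] closeang 1.352 shift cm [-0.46 -0.45  0.29] turn 0.0 w 0.502 q [ 0.2   0.58  1.9  -0.    0.66 -1.15]
```

View pics/p5.png

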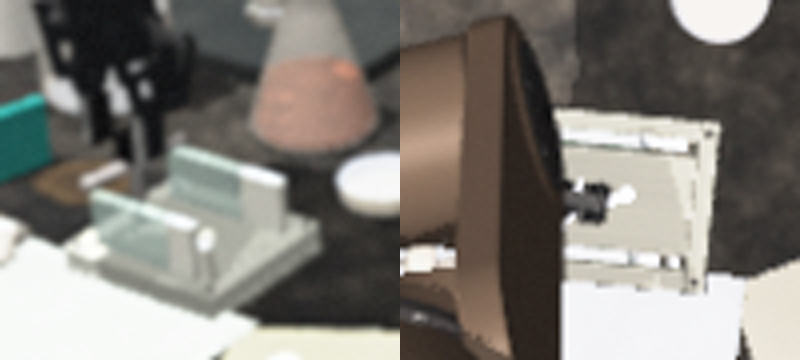

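The picture shows the gripper straddling the grip: the scene half has the fingers at about (135,130) and the top half a finger at (590,200). The tool is about 6 mm short in xy, so I'll correct that and close.

>>> {"fn": "carry_out", "kwargs": {"rows": [[-0.2,-0.2,0.1,0,0],[-0.4,-0.4,0.3,0,0],[-0.45,-0.45,0.3,0,0],[-0.45,-0.45,0.3,0,-1],[-0.45,-0.45,0.3,0,-1],[-0.45,-0.45,0.3,0,-1],[-0.45,-0.45,0.3,0,-1],[-0.45,-0.45,0.3,0,-1]], "newtons": 30}}

```text
t: 2.87
position: [560.2, 140.6, 70.1]
orientation: [3.14, 0.001, 2.922]
contact_force: [-2.0, 17.0, 2.2]
width: 0.138
grip_force: 32.8
```

```bash
python3 -c "
from h import *
go(560,139,70,-0.113)"
```

```text
t 2.87 pos [560.2 140.6  70.1] closeang 1.352 shift cm [-0.01 -0.16  0.01] turn 1.465 w 0.138 q [ 0.19  0.59  1.9   0.    0.65 -1.16]
```

>>> {"fn": "carry_out", "kwargs": {"rows": [[0,0.12,0,0,-1],[0,0.2,0,0.1,-1],[0,0.2,0,0.2,-1],[0,0.2,0,0.32,-1],[0,0.2,0,0.44,-1],[0,0.2,0,0.56,-1],[0,0.2,0,0.68,-1],[0,0.2,0,0.8,-1]]}}

```text
t: 3.53
position: [560.6, 141.5, 70.1]
orientation: [3.141, -0.0, 2.117]
contact_force: [0.1, 7.2, 3.4]
width: 0.13
grip_force: 33.1
```

```bash
python3 -c "
from h import *
go(560,141,70,-0.113)"
```

```text
t 3.53 pos [560.6 141.5  70.1] closeang 0.546 shift cm [-0.01 -0.07  0.01] turn 0.659 w 0.13 q [ 0.19  0.59  1.9   0.    0.66 -0.35]
```

>>> {"fn": "carry_out", "kwargs": {"rows": [[0,0,0,0.12,-1],[0,0,0,0.24,-1],[0,0,0,0.36,-1],[0,0,0,0.48,-1],[0,0,0,0.6,-1],[0,0,0,0.67,-1],[0,0,0,0.67,-1],[0,0,0,0.67,-1]]}}

```text
t: 4.2
position: [561.1, 141.7, 70.1]
orientation: [3.14, -0.001, 1.452]
contact_force: [2.6, 7.9, 0.4]
width: 0.133
grip_force: 32.8
```

>>> {"fn": "carry_out", "kwargs": {"rows": [[0,0,0,0,0],[0,0,0,0,0],[0,0,0,0,0],[0,0,-2,0,0],[0,0,-4,0,0],[0,0,-6,0,0],[0,0,-8,0,0],[0,0,-9,0,0]]}}

```text
t: 4.87
position: [561.0, 140.9, 161.8]
orientation: [3.14, -0.001, 1.453]
contact_force: [0.9, 0.3, -0.2]
width: 0.5
grip_force: 0.0
```

```bash
python3 -c "
from h import *
go(512,70,160,-0.113)"
```

```text
t 4.87 pos [561.  140.9 161.8] closeang -0.118 shift cm [-7.62 -4.03  0.17] turn -0.005 w 0.5 q [ 0.19  0.46  1.83 -0.    0.85  0.31]
```

>>> {"fn": "carry_out", "kwargs": {"rows": [[-1,-1,0,0,-0.3],[-2,-2,0,0,-0.3],[-3.2,-3,0,0,-0.3],[-4.5,-3.8,0,-0.005,-0.3],[-4.93,-3.97,0,-0.005,-0.3],[-4.93,-3.97,0,-0.005,-0.3],[-4.93,-3.97,0,-0.005,-0.3],[-4.93,-3.97,0,-0.005,-0.3]]}}

```text
t: 5.53
position: [515.7, 96.9, 159.6]
orientation: [3.141, -0.0, 1.458]
contact_force: [-0.0, 0.4, 0.2]
width: 0.347
grip_force: 0.0
```

```bash
python3 - <<'E'
from h import *
from station import vision
go(515.7,96.5,30,-0.113)
f=vision.snapshot("scene")["frame"];t=vision.snapshot("top")["frame"]
a=cv2.resize(f[175:275,205:305],(400,400),interpolation=2);b=cv2.resize(t[180:280,190:290],(400,400),interpolation=2)
cv2.imwrite("pics/p6.png",np.hstack([a,b]))
E
```

```text
t 5.53 pos [515.7  96.9 159.6] closeang -0.113 shift cm [-5.000e-02 -1.000e-02  1.296e+01] turn -0.0 w 0.347 q [0.13 0.4  1.96 0.   0.79 0.24]
```

View pics/p6.png

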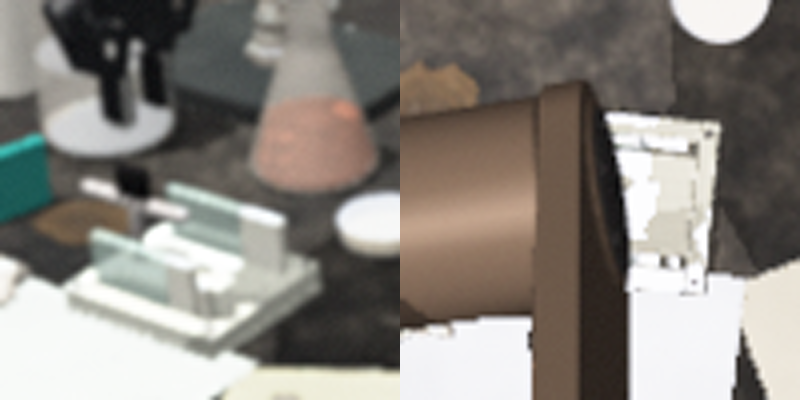

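The picture shows the bar at scene crop (135,200) lying along the rack's x between the plates, clear of both. The notch is on the near plate at (200,280). I'll go down over that plate.

>>> {"fn": "carry_out", "kwargs": {"rows": [[0,0,3,0,-0.3],[0,0,6,0,-0.3],[0,0,8,0,-0.3],[0,0,9.5,0,-0.3],[0,0,11,0,-0.3],[0,0,12.3,0,-0.3],[0,0,12.9,0,-0.3],[0,0,12.9,0,-0.3]]}}

```text
t: 6.3
position: [514.5, 96.7, 29.5]
orientation: [-3.14, 0.0, 1.458]
contact_force: [0.0, -0.0, 0.2]
width: 0.348
grip_force: 0.0
```

>>> {"fn": "carry_out", "kwargs": {"rows": [[0,0,0,0,-0.45],[0,0,0,0,-0.6],[0,0,0,0,-0.75],[0,0,0,0,-1],[0,0,0,0,-1],[0,0,0,0,-1],[0,0,0,0,-1],[0,0,0,0,-1]], "newtons": 20}}

```text
t: 6.97
position: [515.7, 96.6, 31.5]
orientation: [3.14, -0.0, 1.458]
contact_force: [-0.9, 0.2, 8.9]
width: 0.09
grip_force: 23.5
```

>>> {"fn": "carry_out", "kwargs": {"rows": [[0,0,0,0,-1],[0,0,-0.3,0,-1],[0,0,-0.8,0,-1],[0,0,-1.5,0,-1],[0,0,-2.5,0,-1],[0,0,-4,0,-1],[0,0,-6,0,-1],[0,0,-8,0,-1]], "newtons": 45}}

```text
t: 7.63
position: [514.7, 96.5, 112.1]
orientation: [-3.141, 0.0, 1.458]
contact_force: [0.4, -0.1, -1.0]
width: 0.086
grip_force: 45.2
```

>>> {"fn": "carry_out", "kwargs": {"rows": [[0,0,-1,0,-1],[0,0,-2,0,-1],[0,0,-3,0,-1],[0,0,-3,0,-1],[0,0,-3,0,-1],[0,0,-3,0,-1],[0,0,-3,0,-1],[0,0,-3,0,-1]]}}

```text
t: 8.3
position: [514.6, 96.5, 139.9]
orientation: [-3.14, 0.0, 1.458]
contact_force: [-0.1, -0.2, -0.4]
width: 0.082
grip_force: 45.3
```

```bash
python3 - <<'E'
from h import *
from station import vision
go(605,-60,140,0)
f=vision.snapshot("scene")["frame"]
a=cv2.resize(f[125:285,180:340],(600,600),interpolation=2)
cv2.imwrite("pics/p7.png",a)
E
```

```text
t 8.3 pos [514.6  96.5 139.9] closeang -0.113 shift cm [-1.453e+01  1.074e+01 -1.000e-02] turn -0.113 w 0.082 q [ 0.13  0.43  1.97 -0.    0.74  0.24]
```

View pics/p7.png

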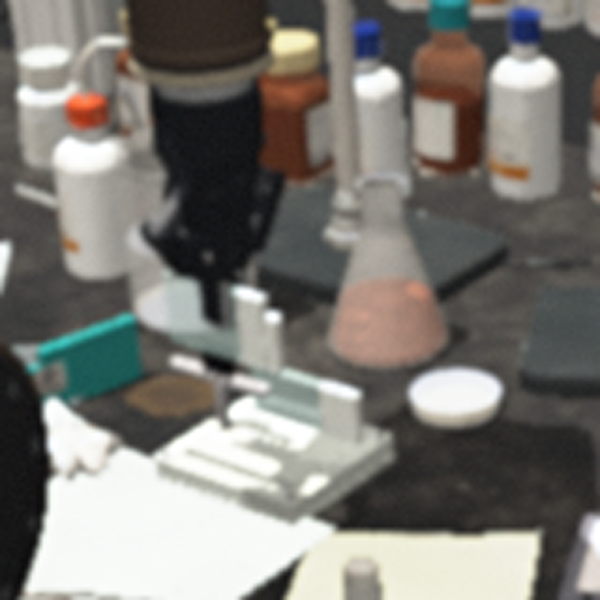

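The picture shows the notched plate held level above the rack, notch at about (262,320), with the spare plate still in its slot at (340,410). I'll carry it to the free worktop between rack and pad.

>>> {"fn": "carry_out", "kwargs": {"rows": [[-2,1.5,0,0,-1],[-4.5,3.3,0,-0.02,-1],[-7,5.2,0,-0.05,-1],[-9.5,7,0,-0.08,-1],[-12,8.8,0,-0.113,-1],[-13.8,10.2,0,-0.113,-1],[-14.5,10.7,0,-0.113,-1],[-14.5,10.7,0,-0.113,-1]]}}

```text
t: 9.02
position: [605.7, -61.3, 140.1]
orientation: [3.142, 0.0, 1.569]
contact_force: [-1.0, -0.9, 0.1]
width: 0.083
grip_force: 45.3
```

>>> {"fn": "carry_out", "kwargs": {"rows": [[0,0,2,0,-1],[0,0,4,0,-1],[0,0,6,0,-1],[0,0,8,0,-1],[0,0,9.5,0,-1],[0,0,10.4,0,-1],[0,0,10.8,0,-1],[0,0,11,0,-1]]}}

```text
t: 9.68
position: [604.5, -58.9, 30.3]
orientation: [-3.141, -0.0, 1.571]
contact_force: [-0.1, 0.2, 0.3]
width: 0.082
grip_force: 45.3
```

>>> {"fn": "carry_out", "kwargs": {"rows": [[0,0,0.05,0,-1],[0,0,0.1,0,-1],[0,0,0.15,0,-1],[0,0,0.2,0,-1],[0,0,0.25,0,-1],[0,0,0.3,0,-1],[0,0,0.3,0,-1],[0,0,0.3,0,-1]]}}

```text
t: 10.35
position: [605.0, -59.6, 27.7]
orientation: [3.142, -0.0, 1.571]
contact_force: [0.2, 0.0, -0.3]
width: 0.087
grip_force: 45.3
```

>>> {"fn": "carry_out", "kwargs": {"rows": [[0,0,0.05,0,-1],[0,0,0.1,0,-1],[0,0,0.15,0,-1],[0,0,0.2,0,-1],[0,0,0.25,0,-1],[0,0,0.3,0,-1],[0,0,0.3,0,-1],[0,0,0.3,0,-1]]}}

```text
t: 11.02
position: [605.1, -59.6, 25.6]
orientation: [3.141, 0.0, 1.571]
contact_force: [-5.0, 1.4, 16.7]
width: 0.086
grip_force: 47.9
```

>>> {"fn": "carry_out", "kwargs": {"rows": [[0,0,-0.1,0,-1],[0,0,-0.1,0,-0.8],[0,0,-0.1,0,-0.5],[0,0,-0.1,0,0],[0,0,-0.1,0,0],[0,0,-0.5,0,0],[0,0,-1,0,0],[0,0,-1.3,0,0]]}}

```text
t: 11.68
position: [605.2, -59.6, 38.3]
orientation: [3.141, 0.0, 1.571]
contact_force: [0.7, -0.8, 1.3]
width: 0.499
grip_force: 0.0
```

>>> {"fn": "carry_out", "kwargs": {"rows": [[0,-0.4,0,0,0],[0,-0.8,0,0,0],[0,-1.2,0,0,0],[0,-1.6,0,0,0],[0,-2,0,0,0],[0,-2.4,0,0,0],[0,-2.7,0,0,0],[0,-3,0,0,0]]}}

```text
t: 12.35
position: [574.6, -59.6, 37.6]
orientation: [-3.141, -0.0, 1.571]
contact_force: [-0.8, -0.1, -0.2]
width: 0.498
grip_force: 0.0
```

>>> {"fn": "carry_out", "kwargs": {"rows": [[0,-0.2,0,0,0],[0,-0.5,0,0,0],[0,-0.8,-0.5,0,0],[0,-1,-1.5,0,0],[0,-1,-3,0,0],[0,-1,-6,0,0.3],[0,-1,-9,0,0.6],[0,-1,-11,0,1]]}}

```text
t: 13.02
position: [565.6, -59.7, 151.0]
orientation: [3.139, 0.0, 1.571]
contact_force: [0.1, -0.4, 0.6]
width: 0.9
grip_force: 0.0
```

```bash
python3 - <<'E'
from h import *
from station import vision
go(578,-60,140,0)
import pickle
S={n:vision.snapshot(n) for n in("scene","top")};pickle.dump(S,open("s1.pkl","wb"))
f=S["scene"]["frame"];t=S["top"]["frame"]
a=cv2.resize(f[190:310,230:370],(400,343),interpolation=2);b=cv2.resize(t[160:280,240:380],(400,343),interpolation=2)
cv2.imwrite("pics/p8.png",np.hstack([a,b]))
E
```

```text
t 13.02 pos [565.6 -59.7 151. ] closeang 0.0 shift cm [-0.03  1.23  1.11] turn 0.0 w 0.9 q [-0.16  0.46  1.87 -0.    0.81 -0.16]
```

View pics/p8.png

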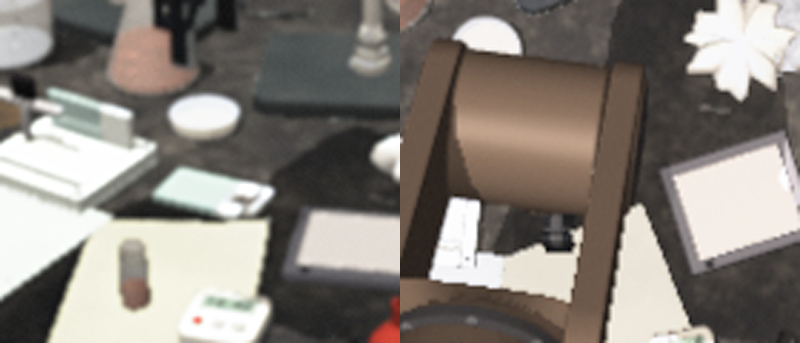

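In the scene half the plate lies flat near (215,192) of the crop, frosted end to the right, with a mark near (245,200) in the notch/label region. The top view is blocked by the arm. Next I'll enlarge the plate to confirm the label and measure its corners.

```bash
python3 - <<'E'
from h import *
import pickle
S=pickle.load(open("s1.pkl","rb"));s=S["scene"]
for u in [(155,195),(190,168),(272,187),(242,217)]:
    p=(u[0]/2.857+230,u[1]/2.857+190);print(np.round(p,1),plane(s,p,8).round(1))
cv2.imwrite("pics/p9.png",cv2.resize(s["frame"][240:275,275:335],(780,455),interpolation=2))
E
```

```text
[284.3 258.3] [544.4 -12.3   8. ]
[296.5 248.8] [603.1 -17.8   8. ]
[325.2 255.5] [ 604.4 -105.6    8. ]
[314.7 266. ] [ 544.2 -104.4    8. ]
```

View pics/p9.png

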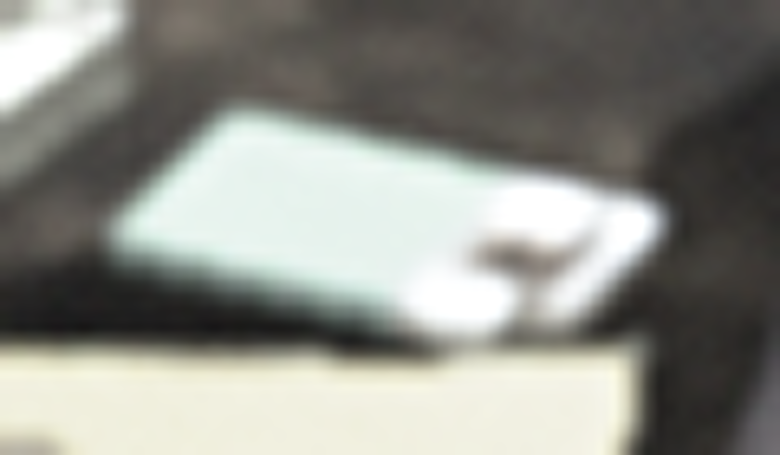

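The crop confirms the label is up: white paper with writing at about (530,250) on the frosted end. The plate centre is near (574,-59). I'll regrasp it across its width.

>>> {"fn": "carry_out", "kwargs": {"rows": [[0,0.4,2.5,0,0.6],[0,0.8,5,0,0.6],[0,0.85,7.5,0,0.6],[0,0.85,10,0,0.6],[0,0.85,12,0,0.6],[0,0.85,13.2,0,0.6],[0,0.85,13.8,0,0.6],[0,0.85,14,0,0.6]]}}

```text
t: 13.78
position: [573.1, -59.5, 7.1]
orientation: [-3.14, -0.0, 1.571]
contact_force: [-0.6, -0.2, -0.2]
width: 0.8
grip_force: 0.0
```

>>> {"fn": "carry_out", "kwargs": {"rows": [[0,0,0.1,0,0.6],[0,0,0.2,0,0.6],[0,0,0.3,0,0.6],[0,0,0.4,0,0.6],[0,0,0.5,0,0.6],[0,0,0.6,0,0.6],[0,0,0.6,0,0.6],[0,0,0.6,0,0.6]]}}

```text
t: 14.45
position: [573.5, -59.6, 1.7]
orientation: [-3.142, -0.0, 1.571]
contact_force: [0.4, 0.9, -0.5]
width: 0.797
grip_force: 0.0
```

>>> {"fn": "carry_out", "kwargs": {"rows": [[0,0,0.1,0,0.45],[0,0,0.2,0,0.45],[0,0,0.3,0,0.45],[0,0,0.35,0,0.45],[0,0,0.4,0,0.45],[0,0,0.45,0,0.45],[0,0,0.5,0,0.45],[0,0,0.5,0,0.45]]}}

```text
t: 15.12
position: [573.5, -59.6, -3.4]
orientation: [-3.141, -0.0, 1.571]
contact_force: [0.7, -0.9, 0.3]
width: 0.727
grip_force: 0.0
```

>>> {"fn": "carry_out", "kwargs": {"rows": [[0,0,0.05,0,0.45],[0,0,0.1,0,0.45],[0,0,0.15,0,0.45],[0,0,0.2,0,0.45],[0,0,0.2,0,0.45],[0,0,0.2,0,0.45],[0,0,0.2,0,0.45],[0,0,0.2,0,0.45]]}}

```text
t: 15.78
position: [573.5, -59.6, -5.3]
orientation: [3.142, 0.0, 1.571]
contact_force: [-0.1, 0.2, -0.2]
width: 0.724
grip_force: 0.0
```

>>> {"fn": "carry_out", "kwargs": {"rows": [[0,0,0,0,0.35],[0,0,0,0,0.3],[0,0,0,0,0.2],[0,0,0,0,0.1],[0,0,0,0,0],[0,0,0,0,0],[0,0,0,0,0],[0,0,0,0,0]], "newtons": 30}}

```text
t: 16.45
position: [574.2, -59.7, -3.7]
orientation: [3.14, 0.0, 1.571]
contact_force: [-6.5, 0.3, 31.7]
width: 0.626
grip_force: 39.2
```

>>> {"fn": "carry_out", "kwargs": {"rows": [[0,0,-0.3,0,0],[0,0,-0.4,0,0],[0,0,-0.6,0,0],[0,0,-1,0,0],[0,0,-2,0,0],[0,0,-3,0,0],[0,0,-4,0,0],[0,0,-5,0,0]], "newtons": 60}}

```text
t: 17.12
position: [573.7, -59.6, 46.1]
orientation: [3.141, 0.0, 1.571]
contact_force: [0.4, 0.4, -0.7]
width: 0.608
grip_force: 62.7
```

>>> {"fn": "carry_out", "kwargs": {"rows": [[0,0,-1.5,0,0],[0,0,-3,0,0],[0,0,-4.5,0,0],[0,0,-5.5,0,0],[0,0,-6,0,0],[0,0,-6,0,0],[0,0,-6,0,0],[0,0,-6,0,0]]}}

```text
t: 17.78
position: [573.1, -59.5, 104.1]
orientation: [-3.141, -0.0, 1.571]
contact_force: [-0.2, -0.3, -0.9]
width: 0.611
grip_force: 62.7
```

```bash
python3 - <<'E'
from h import *
from station import vision
import pickle
go(542.5,-220,110,0)
s=vision.snapshot("scene");pickle.dump(s,open("s2.pkl","wb"))
cv2.imwrite("pics/p10.png",cv2.resize(s["frame"][165:285,250:410],(800,600),interpolation=2))
E
```

```text
t 17.78 pos [573.1 -59.5 104.1] closeang -0.0 shift cm [-16.05  -3.06  -0.59] turn -0.0 w 0.611 q [-0.16  0.54  1.88 -0.    0.73 -0.16]
```

View pics/p10.png

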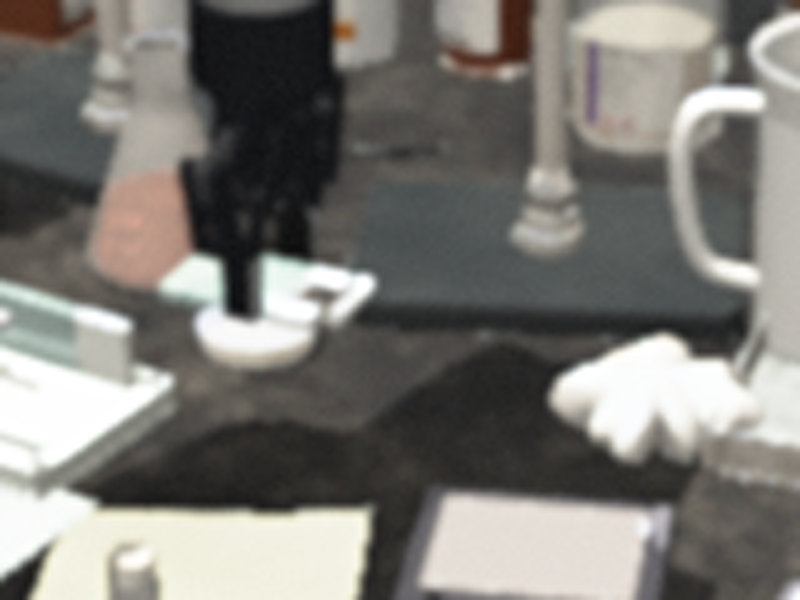

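The picture shows the plate held flat and level, label up with its mark at about (325,295) and the far frosted corner at about (375,280). The worktop beneath looks undisturbed. Next I'll compute the label's position relative to the tool.

```bash
python3 - <<'E'
from h import *
import pickle
s=pickle.load(open("s2.pkl","rb"))
for u in [(375,280),(338,326),(222,255),(160,290),(325,292)]: print(u,plane(s,(250+u[0]/5,165+u[1]/5),116).round(1))
t=pickle.load(open("s1.pkl","rb"))["top"]
# pad outline corners seen in view p8 (top half)
for u in [(662,172),(782,132),(695,272)]: print("pad",plane(t,((u[0]-400)/2.857+240,u[1]/2.857+160),13.5)[:2].round(1))
# white panel centre from mask
f=pickle.load(open("s0.pkl","rb"))
for n,(x0,y0,x1,y1) in dict(top=(325,200,392,260),scene=(325,258,392,296)).items():
    im=f[n]["frame"].astype(int);m=(im.min(2)>200).astype(np.uint8)
    c,st,k=blob(m,x0,y0,x1,y1);r=cv2.minAreaRect(cv2.findContours(k,0,1)[0][0]);M=cv2.moments(k,True);print(n,st,r,plane(f[n],c,13.5).round(1))
E
```

```text
(375, 280) [ 598.9 -109.   116. ]
(338, 326) [ 545.5 -114.4  116. ]
(222, 255) [590.8 -22.6 116. ]
(160, 290) [541.9 -12.8 116. ]
(325, 292) [575.9 -91.5 116. ]
pad [ 574.5 -151.8]
pad [ 610.4 -270.7]
pad [ 475.5 -181.3]
top [ 335  210   47   42 1225] ((357.6000061035156, 230.3000030517578), (31.939001083374023, 38.89601135253906), 71.56504821777344) [ 544.2 -223.9   13.5]
scene [333 263  47  24 893] ((356.125732421875, 274.5544128417969), (45.30728530883789, 20.74778938293457), 4.969740867614746) [ 544.6 -224.    13.5]
```

>>> {"fn": "carry_out", "kwargs": {"rows": [[-1,-0.2,0,0,0],[-3,-0.6,0,0,0],[-5,-1,0,0,0],[-7,-1.5,0,0,0],[-9,-1.9,0,0,0],[-11,-2.4,0.1,0,0],[-12.5,-2.7,0.2,0,0],[-13.1,-2.8,0.2,0,0]]}}

```text
t: 18.5
position: [544.5, -192.7, 102.0]
orientation: [-3.141, -0.0, 1.569]
contact_force: [-0.5, -0.0, -0.4]
width: 0.608
grip_force: 62.7
```

>>> {"fn": "carry_out", "kwargs": {"rows": [[0,0,0,0,0],[0,0,0,0,0],[0,0,0,0,0],[0,0,0,0,0],[0,0,0,0,0],[0,0,0,0,0],[0,0,0,0,0],[0,0,0,0,0]]}}

```text
t: 19.17
position: [545.6, -190.3, 102.7]
orientation: [3.142, 0.0, 1.571]
contact_force: [-0.5, -0.4, -1.0]
width: 0.612
grip_force: 62.7
```

```bash
python3 - <<'E'
from h import *
from station import vision
go(545,-191,102,0)
s=vision.snapshot("scene");im=s["frame"].astype(int)
# bright plate pixels (glass/label) above the pad; extreme corners at z=114
e=plane(s,(0,0),0)
K,T=s["intrinsics"],s["pose"]
def pr(p): c=T[:3,:3].T@(np.array(p)-T[:3,3]);u=K@c;return u[:2]/u[2]
c=pr((544.5,-224,114));print("expected label px",c)
x,y=c.round().astype(int);print(im[y-9:y+10:2,x-16:x+17:3].min(2))
E
```

```text
t 19.17 pos [ 545.6 -190.3  102.7] closeang 0.0 shift cm [-0.07 -0.06  0.07] turn 0.0 w 0.612 q [-0.39  0.54  1.88  0.    0.72 -0.39]
expected label px [357.39177653 240.00109106]
[[ 21  71 126  80  48  48  37  41  42  44  53]
 [ 30 126 228 213 192 207 149  89  71  72  88]
 [ 35 133 236 234 246 255 255 237 215  79 128]
 [ 38 133 235 240 232 224 247 233 255 169 247]
 [ 35 131 236 245 146  92 123 231 231 252 252]
 [ 36 136 245 253 246 180 179 238 240 251 251]
 [ 41 119 240 255 255 209 213 181 232 234 247]
 [ 79  93 149 201 234 128 149 182 198 199 250]
 [ 74  67  79  92 134  72  85 152 158 194 252]
 [ 67  69  80  72  74  73  79  97 120 220 248]]
```

The label's dark mark sits at the expected pixel, (357,240), and the hold is steady, so I'll hand in the job.

```bash
python3 -c "
from station import env
print(env.sign_off())"
```

```text
the job is handed in; nothing more can be done
None
```

I turned the turnbutton clear, drew out the notched plate, laid it over, and handed the job in at about 19 s with the arm holding the plate flat, label up, about 10 cm above the middle of the larger grey light pad; the judge's verdict wasn't shown.

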